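Set the hand-rest post in its spring clamp at the potter's bench

TASK

Set up the hand rest for trimming: take the hand-rest post (the tool with the flat-topped round cylindrical wooden knob, not the T-handle or the square block) out of the wooden tool rack, and slide it upright down into the post holder, pushing it past the spring shoe until it stands fully home on the holder's floor. Let go and leave it standing there, gripped by the spring.

Things in the scene. Friction and masses are not known exactly. Their poses are not given: they have to be found in the camera images.
- post_mid (a point): Hand-rest post, upright: steel shaft 16 mm thick, 110 mm long, chamfered foot; on top a flat-topped round wooden knob, 32 mm diameter, 45 mm tall (155 mm in all, 0.1 to 0.17 kg). Point on its axis half-way up: foot 77.5 mm below, knob's middle (grip it there, from above) 55 mm above. z: up to the knob; at the start y lies along the rack's row. Its turn about its axis does not matter.
- rack: Fixed wooden tool rack, 80 x 250 x 50 mm; origin centre of underside. Three holes, 23 mm wide, 40 mm deep, 85 mm apart in a row along its y. The post stands in one of them; the others hold tools on like shafts, one with a 60 mm T-handle, one with a 40 mm square block. Fingers closing across the row (along x) have most room.
- holder_mouth (a point): Fixed post holder: upright aluminium tube, 28 mm square inside, on a 120 x 100 mm base plate, with a flared mouth about 42 mm wide. Point: middle of the opening at the flare's top, 92 mm above the table; z up. The floor for the post's foot is 82 mm below it, so a post fully home has its middle 4.5 mm below this point's level, and about 6 mm to +x of it, pressed to the +x wall by the shoe.
- plunger (a joint): Travel (m) of the holder's sprung brass shoe, which reaches in from the -x side to 2 mm past the middle: 0 empty, 0.018 fully pushed out, about 0.004 with the post home. 300 N/m. Its face slopes at 60 degrees, so a post coming down the middle pushes it aside, from about 17 to 46 mm below the mouth, with up to about 10 N downwards. Only the post needs to move it.

How it is judged (in metres and radians):
At the end, for the whole second after the job is handed in: The hand-rest post stands at rest in the holder, released: its foot within 8 mm of the holder's floor, its middle within 18 mm sideways of the mouth's middle, upright within 10 degrees, and the spring shoe pushed back by it (more than 2 mm) (z of post_mid in the frame of holder_mouth between -0.012 and 0.0035 m and horizontal distance between post_mid and holder_mouth below 0.018 m and angle between post_mid's own z axis and vertical below 0.175 rad and value of joint plunger above 0.002 m and linear speed of rest_post below 0.02 m/s); the robot touches nothing.
It also fails if it takes over 45 s, if anything falls off the work surface, if the arm or the gripper's body presses on something with over 40 N, if the wrist force passes 120 N, or if a joint passes its speed limit or range.

ROBOT

A 6-joint arm with a two-finger parallel gripper is mounted at the origin on the work surface. World frame = base frame: x ahead of the robot, y to its left, z up, the work surface at z = 0. Lengths are in m, angles in degrees, forces in N, time in s.
With the tool pointing down it reaches from about 0.25 to 0.725 m from the base axis. Payload 9.7 kg.
Tool frame: the origin (TCP) lies between the finger pads; the fingertips stand 11 mm ahead of it and the grasp point (between the pads) lies 8 mm behind it; y points along the fingers, x is the direction in which the jaws open and shut, and the axes are right-handed (so a half turn about y gives the same grasp; the last joint's range is limited). The gripper opens to 85 mm and grips with 20 to 120 N. Pads are 22 mm wide; open, the fingers measure 114 mm over their backs; the gripper's body (76 mm by 85 mm) begins 54 mm behind the grasp point. The pads swing forward as they close: fully open they stand 13 mm farther back than shut.
Start: joints at [74.485, 4.979, 10.078, 95.1, 0, 90], TCP at [0.147, 0.53, 0.242] pointing down, gripper open.
Joint ranges: [-179.16, 179.16], [-48.56, 103.87], [-65.8, 70.77], [-126.05, 130.52], [-82.76, 87.17], [-180, 180]. Speed limits (degrees/s): [127.2, 127.2, 147.25, 180, 180, 180].

INTERFACE

Orientations are given as [roll, pitch, yaw] about the fixed x, y, z axes, in that order (R = Rz(yaw) Ry(pitch) Rx(roll)).
In Python, from workcell import bot, vision gives the robot as it stands. The module is installed in compiled form; this text tells all that it offers.
- The arm moves only by the shell command python3 -m crank 'ROWS' [OPENING] [FORCE]. ROWS is text: rows parted by semicolons, each of 6 numbers parted by spaces: the shift along the tool's x, y, z in m, then the turn, a rotation vector about the tool's x, y, z in rad. A call has 1 to 8 rows; each row is the pose to reach, as a shift and turn from the pose commanded when the call began, along the tool's axes at that moment; what a row does not reach only later rows make up. A row lasts 1/10 s, in which the tool goes at most 50 mm and 8.59 degrees, less where a joint would pass 70% of its speed; a pose out of reach is approached as far as the arm can. A call with a gripper value outside its range is refused whole. OPENING is the gripper's target within -1 to 1 (shut at 1, half-way at 0, fully open at -1), set as the call begins (- or left out, the last holds). The fingers move at their own pace and stop on an object; FORCE is the grip in N (left out, the last holds). Time passes only in rows, so rows that repeat a pose let the fingers close. It gives the time, the measured TCP pose, the force and the opening at its end, in the units of the state.
- bot.get_obs(): the state, without advancing time (a new reading comes with each control period).
- vision.camera(name): name is "scene" or "side" or "wrist"; returns the picture (384x512x3 uint8, red, green, blue); there is no depth.
- vision.get_calibration(name): a dict with "fx", "fy", "cx", "cy" (pixels), "rvec" (rotation vector, rad) and "tvec" (3), from world to camera coordinates, as OpenCV has them. Camera axes: x right, y down, z forward; pixel columns grow to the right and rows downward; lengths in m; the calibration is good to about 2 mm. A picture is of the moment at which its call begins: read the wrist's pose just before it. get_calibration takes no time and is no camera call; for the wrist camera it gives the pose at the moment of the call.
- bot.job_done(): hands the job in, once; it reports no verdict.
The state is a dict: "time": time; "q": joint angles; "qd": joint speeds; "joint_efforts": joint torques, N m; "ee_pos": TCP position; "tcp_rot": TCP orientation; "wrist_force": force on the tool from outside, world axes, zero at the start; "torque": the same for the moment, N m; "opening": finger opening in m.
Only numpy, scipy, OpenCV 4.12 (cv2) and the standard library are available. Lean on these libraries where they do the work, as an engineer would, in place of code of your own. Each camera call takes 0.05 s, during which the arm holds its last target. There are 200 camera calls.

## Working session

There is one attempt and no reset: what is moved stays moved. The work goes in short steps, Python scripts to look and compute and a shell command to move; the robot and the scene stay as the last step left them, time stands still between calls to the robot, and variables do not carry over. Pictures are saved under pics/ and viewed, about 8 in all and at most 12, crops included, and the job is handed in when it is done.

```bash
mkdir -p pics
cat > h.py <<'E'
import numpy as np, cv2
from workcell import bot, vision
def cam(n):
    c=vision.get_calibration(n)
    K=np.array([[c['fx'],0,c['cx']],[0,c['fy'],c['cy']],[0,0,1.]])
    R=cv2.Rodrigues(np.array(c['rvec'],float))[0]; t=np.array(c['tvec'],float).ravel()
    return K,R,t
def ray(n,u,v):
    K,R,t=cam(n); return -R.T@t, R.T@np.linalg.solve(K,[u,v,1.])
def onz(n,u,v,z):
    o,d=ray(n,u,v); return o+d*(z-o[2])/d[2]
def tri(a,ua,b,ub):
    o1,d1=ray(a,*ua);o2,d2=ray(b,*ub)
    s=np.linalg.lstsq(np.c_[d1,-d2],o2-o1,rcond=None)[0]
    p,q=o1+d1*s[0],o2+d2*s[1]; return (p+q)/2,np.linalg.norm(p-q)
def proj(n,p):
    K,R,t=cam(n); x=K@(R@np.array(p)+t); return x[:2]/x[2]
E
python3 - <<'E'
from h import *
print(bot.get_obs())
a=vision.camera('scene');b=vision.camera('side');w=vision.camera('wrist')
for n,i in zip(('scene','side','wrist'),(a,b,w)):
    cv2.imwrite(f'pics/{n}0.png',i[...,::-1]); o,d=ray(n,256,192); print(n,o.round(3),d.round(3))
E
```

```text
{'time': 0.0, 'q': array([ 7.44862420e+01,  5.01137530e+00,  1.00347672e+01,  9.51001746e+01,
       -3.17118131e-03,  9.00001966e+01]), 'qd': array([0.05418758, 0.0162298 , 0.08151017, 0.02918213, 0.04914313,
       0.0938674 ]), 'joint_efforts': array([-7.19201125e-04, -5.20380306e+01,  4.64807153e+01,  1.61411060e-02,
       -1.09268578e-04,  1.58979014e-05]), 'ee_pos': array([0.14706492, 0.52974824, 0.24158323]), 'tcp_rot': array([-9.00031714e+01,  7.67826964e-02,  7.44860454e+01]), 'wrist_force': array([0.43405961, 0.49065285, 0.67232729]), 'torque': array([-0.02092665, -0.05527535, -0.01831088]), 'opening': 0.08586219959175982}
scene [1.027 0.138 0.636] [-0.645 -0.223 -0.731]
side [ 0.269 -0.749  0.656] [ 0.266  0.741 -0.617]
wrist [0.074 0.55  0.373] [ 0.288 -0.073 -0.955]
```

View pics/scene0.png

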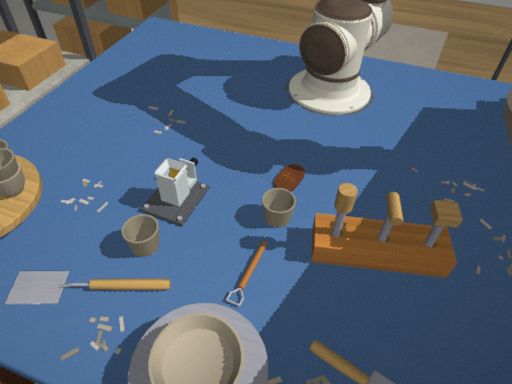

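View pics/side0.png

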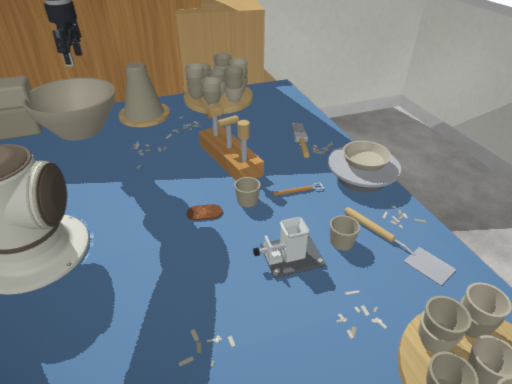

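The scene view shows three tools in the rack. The round knob is at scene (346,195) and side (244,130), and it is the one nearest the holder. The T-handle is in the middle and the square block at the far end. The holder is at scene (177,180) and side (293,240). I'll zoom in on both.

Run:
```python
import cv2,numpy as np
a=cv2.imread('pics/scene0.png');b=cv2.imread('pics/side0.png')
f=lambda i,x,y,w,h:cv2.resize(i[y:y+h,x:x+w],(400,300),interpolation=cv2.INTER_CUBIC)
cv2.imwrite('pics/z.png',np.vstack([np.hstack([f(a,300,175,160,120),f(a,140,145,80,60)]),np.hstack([f(b,180,90,120,90),f(b,250,210,80,60)])]))
```

```text
(no output)
```

View pics/z.png

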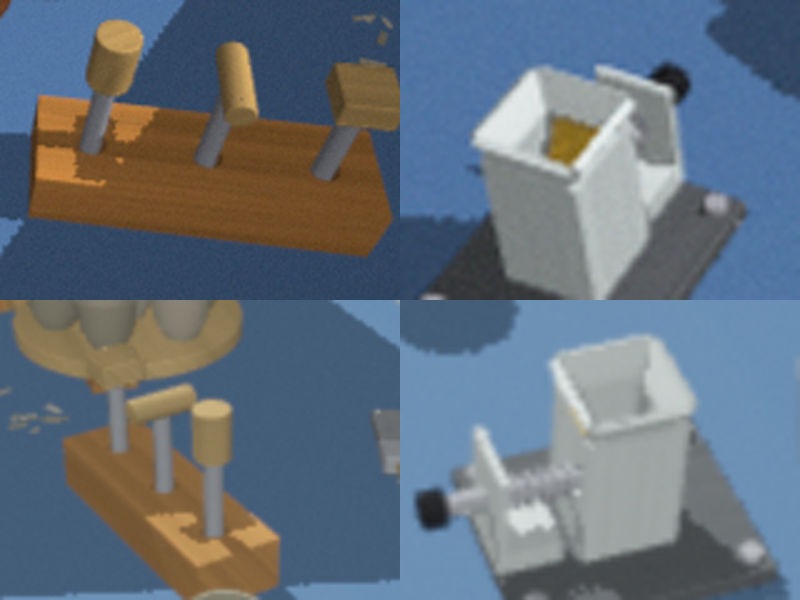

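The crops give these points (full-image pixels):
- **Knob:** middle at scene (346,198.2) and side (243.6,130), top at scene (348,187) and side (243.6,122.4).
- **Mouth centre:** scene (171.2,169.3) and side (294.4,226.6).
- **Holes:** visible where the shafts enter the rack.

The brass shoe shows on the side of the tube with the black plunger knob.

Run:
```python
from h import *
np.set_printoptions(precision=4,suppress=True)
print('knob',*tri('scene',(346,198.2),'side',(243.6,130)))
print('top',*tri('scene',(348,187),'side',(243.6,122.4)))
print('mouth',*tri('scene',(171.2,169.3),'side',(294.4,226.6)))
for c in [(134,68),(236,98),(180,180),(74,140)]: print('mc sc',onz('scene',140+c[0]/5,145+c[1]/5,.092))
for c in [(152,52),(255,37),(296,108),(185,134)]: print('mc sd',onz('side',250+c[0]/5,210+c[1]/5,.092))
for c in [(92,148),(208,160),(325,175)]: print('hole',onz('scene',300+c[0]/2.5,175+c[1]/2.5,.05))
for c in [(213,235),(165,190),(119,150)]: print('hole sd',onz('side',180+c[0]*.3,90+c[1]*.3,.05))
```

```text
knob [0.5489 0.1344 0.1419] 0.0012448442192787039
top [0.548  0.1322 0.1667] 0.0030825125317180757
mouth [ 0.5487 -0.2088  0.0896] 0.0019425207333315542
mc sc [ 0.5251 -0.2305  0.092 ]
mc sc [ 0.526  -0.1836  0.092 ]
mc sc [ 0.5754 -0.1823  0.092 ]
mc sc [ 0.5709 -0.2316  0.092 ]
mc sd [ 0.5276 -0.184   0.092 ]
mc sd [ 0.5735 -0.19    0.092 ]
mc sd [ 0.571  -0.2361  0.092 ]
mc sd [ 0.5213 -0.2347  0.092 ]
hole [0.5551 0.1359 0.05  ]
hole [0.535  0.2182 0.05  ]
hole [0.5177 0.3    0.05  ]
hole sd [0.5454 0.1243 0.05  ]
hole sd [0.5277 0.2074 0.05  ]
hole sd [0.5074 0.2897 0.05  ]
```

All heights agree with the given sizes: knob 0.142, top 0.167, mouth about 0.09. The rack is yawed about 12.8° and the holder is roughly aligned with the world axes. I'll move to hover above the knob.

```bash
cat >> h.py <<'E'
from scipy.spatial.transform import Rotation as Rn
np.set_printoptions(precision=4,suppress=True)
def plan(p,yaw):
    o=bot.get_obs(); R=Rn.from_euler('xyz',o['tcp_rot'],degrees=True)
    G=Rn.from_euler('xyz',[-90,0,yaw],degrees=True)
    print('t',o['time'],'tcp',o['ee_pos'],o['tcp_rot'],'F',o['wrist_force'],'open',o['opening'])
    print('shift',R.inv().apply(np.array(p)-o['ee_pos']),'turn',(R.inv()*G).as_rotvec())
E
python3 -m crank '-.275 0 -.494 0 1.077 0;-.275 0 -.494 0 1.077 0;-.275 0 -.494 0 1.077 0;-.275 0 -.494 0 1.077 0;-.275 0 -.494 0 1.077 0;-.275 0 -.494 0 1.077 0;-.275 0 -.494 0 1.077 0;-.275 0 -.494 0 1.077 0' -1
python3 -c "
from h import *
plan([.549,.133,.242],12.8)"
```

```text
time: 0.95
ee_pos: [0.4329, 0.2472, 0.2423]
tcp_rot: [-90.0, -0.0, 12.5]
wrist_force: [0.1, 0.8, -0.1]
opening: 0.0856
t 0.95 tcp [0.4329 0.2472 0.2423] [-89.9938  -0.0111  12.4705] F [ 0.107   0.835  -0.1264] open 0.08564315826842155
shift [ 0.0887  0.0003 -0.1366] turn [-0.0001 -0.0058  0.0002]
```

```bash
python3 -m crank '.089 0 -.137 0 0 0;.089 0 -.137 0 0 0;.089 0 -.137 0 0 0;.089 0 -.137 0 0 0;.089 0 -.137 0 0 0;.089 0 -.137 0 0 0'
python3 - <<'E'
from h import *
plan([.549,.133,.242],12.5)
K,R,t=cam('wrist'); w=vision.camera('wrist')
print(proj('wrist',[.549,.133,.165]),proj('wrist',[.5515,.134,.05]))
cv2.imwrite('pics/w1.png',w[...,::-1])
E
```

```text
time: 1.55
ee_pos: [0.5484, 0.1354, 0.242]
tcp_rot: [-90.0, 0.1, 12.8]
wrist_force: [0.7, 0.9, -0.2]
opening: 0.0852
t 1.55 tcp [0.5484 0.1354 0.242 ] [-89.9816   0.0513  12.7626] F [ 0.6912  0.8601 -0.1501] open 0.08523957147706791
shift [ 0.      0.     -0.0025] turn [-0.0003  0.0046 -0.0009]
[253.8171 208.6415] [255.869  175.0758]
```

View pics/w1.png

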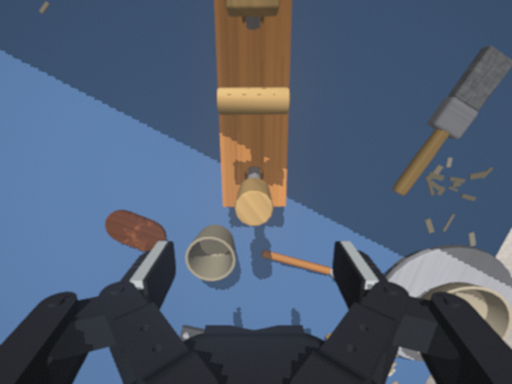

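The wrist view shows the knob's top disc centred near (254,206). The prediction was (254,208.6), so it agrees. The rack's row is vertical in the picture, so the jaw axis crosses it correctly. The cup at left is low. I'll compute the final shift and descend.

Run:
```python
from h import *
p=onz('wrist',254,206,.165); print(p)
plan([p[0],p[1],.1345],12.76)
```

```text
[0.5486 0.1353 0.165 ]
t 1.6 tcp [0.5482 0.1359 0.2423] [-89.9823   0.0206  12.8215] F [-0.7708 -0.685  -0.2627] open 0.0853475078778661
shift [ 0.0003  0.1078 -0.0007] turn [-0.0003  0.0011 -0.0004]
```

```bash
python3 -m crank '0 .03 0 0 0 0;0 .06 0 0 0 0;0 .085 0 0 0 0;0 .1 0 0 0 0;0 .107 0 0 0 0;0 .107 0 0 0 0;0 .107 0 0 0 0'
python3 -m crank '0 0 0 0 0 0;0 0 0 0 0 0;0 0 0 0 0 0;0 0 0 0 0 0;0 0 0 0 0 0;0 0 0 0 0 0;0 0 0 0 0 0;0 0 0 0 0 0' 1 60
python3 -m crank '0 0 0 0 0 0;0 0 0 0 0 0;0 0 0 0 0 0;0 0 0 0 0 0'
```

```text
time: 2.3
ee_pos: [0.5493, 0.1355, 0.1366]
tcp_rot: [-90.0, -0.1, 12.8]
wrist_force: [0.9, 0.6, -0.5]
opening: 0.0854
time: 3.1
ee_pos: [0.549, 0.1351, 0.1358]
tcp_rot: [-90.0, -0.0, 12.8]
wrist_force: [-0.8, -0.3, 4.5]
opening: 0.0307
time: 3.5
ee_pos: [0.549, 0.1351, 0.1358]
tcp_rot: [-90.0, -0.0, 12.8]
wrist_force: [-0.2, -0.7, 5.4]
opening: 0.0308
```

```bash
python3 -m crank '0 -.015 0 0 0 0;0 -.035 0 0 0 0;0 -.055 0 0 0 0;0 -.08 0 0 0 0;0 -.105 0 0 0 0;0 -.115 0 0 0 0;0 -.115 0 0 0 0;0 -.115 0 0 0 0'
python3 - <<'E'
from h import *
plan([.551,-.209,.25],0)
a=vision.camera('scene');b=vision.camera('side')
f=lambda i,x,y,w,h:cv2.resize(i[y:y+h,x:x+w,::-1],(400,300),interpolation=cv2.INTER_CUBIC)
for n in('scene','side'): print(n,proj(n,[.549,.135,.2575]),proj(n,[.549,.135,.1255]))
cv2.imwrite('pics/l1.png',np.hstack([f(a,290,100,160,120),f(b,180,50,160,120)]))
E
```

```text
time: 4.3
ee_pos: [0.5489, 0.1351, 0.2493]
tcp_rot: [-90.0, 0.1, 12.8]
wrist_force: [0.5, -0.1, -1.5]
opening: 0.0308
t 4.3 tcp [0.5489 0.1351 0.2493] [-90.0007   0.0638  12.7762] F [ 0.4969 -0.1483 -1.5374] open 0.030844736754495436
shift [-0.074  -0.0006 -0.336 ] turn [ 0.0001  0.223  -0.0011]
scene [360.4018 146.4836] [344.3434 204.932 ]
side [242.58    89.0815] [243.4776 135.0552]
```

View pics/l1.png

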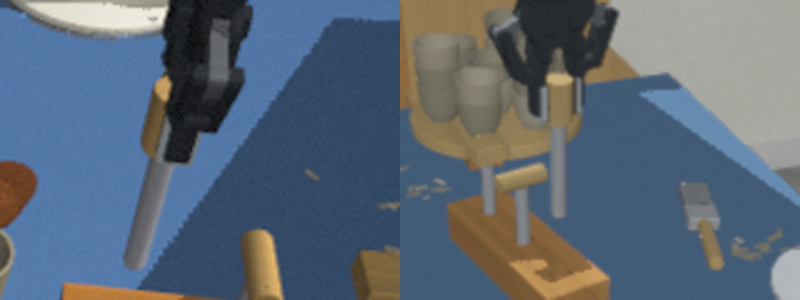

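The post is lifted, with its foot at scene (344.8,204.8) and side (243.2,136), which matches the upright prediction to within 1 px. I'll carry it to the holder.

```bash
python3 -m crank '-.009 0 -.04 0 .03 0;-.018 0 -.08 0 .06 0;-.027 0 -.12 0 .09 0;-.037 0 -.168 0 .12 0;-.046 0 -.21 0 .15 0;-.055 0 -.25 0 .18 0;-.064 0 -.29 0 .2 0;-.07 0 -.32 0 .223 0' 
python3 -m crank '-.004 0 -.016 0 0 0;-.004 0 -.016 0 0 0;-.004 0 -.016 0 0 0;-.004 0 -.016 0 0 0;-.004 0 -.016 0 0 0'
python3 - <<'E'
from h import *
plan([.552,-.209,.25],0)
o=bot.get_obs()['ee_pos']
a=vision.camera('scene');b=vision.camera('side')
f=lambda i,x,y,w,h:cv2.resize(i[y:y+h,x:x+w,::-1],(400,400),interpolation=cv2.INTER_CUBIC)
for n in('scene','side'): print(n,proj(n,o-[0,0,.1245]))
cv2.imwrite('pics/m1.png',np.hstack([f(a,130,130,80,80),f(b,250,180,80,80)]))
E
```

```text
time: 5.2
ee_pos: [0.5507, -0.1947, 0.249]
tcp_rot: [-90.0, 0.1, -0.1]
wrist_force: [0.6, -1.1, -0.5]
opening: 0.0309
time: 5.7
ee_pos: [0.5476, -0.2074, 0.2504]
tcp_rot: [-90.0, -0.0, 0.1]
wrist_force: [-0.5, 0.6, -1.6]
opening: 0.0304
t 5.7 tcp [ 0.5476 -0.2074  0.2504] [-89.9951  -0.0058   0.0951] F [-0.4618  0.5644 -1.5939] open 0.03040714108168792
shift [ 0.0044  0.0004 -0.0017] turn [-0.0001  0.0017  0.0001]
scene [169.154  155.7924]
side [294.3253 213.2575]
```

View pics/m1.png

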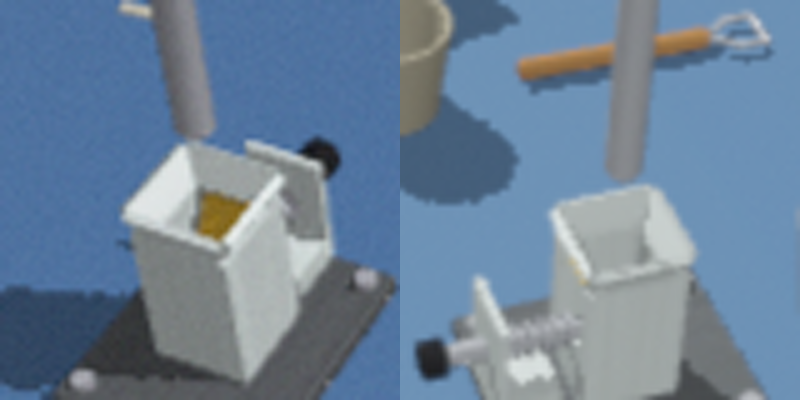

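The foot hangs directly over the mouth, at scene (168.8,156) and side (294.6,214.4), as predicted. I'll correct by 4 mm in x and 1.5 mm in y, then lower into the flare.

```bash
python3 -m crank '.004 .005 -.0015 0 0 0;.004 .015 -.0015 0 0 0;.004 .025 -.0015 0 0 0;.004 .033 -.0015 0 0 0;.004 .04 -.0015 0 0 0;.004 .045 -.0015 0 0 0;.004 .05 -.0015 0 0 0;.004 .05 -.0015 0 0 0'
python3 - <<'E'
from h import *
o=bot.get_obs(); print(o['ee_pos'],o['wrist_force'],o['torque'])
a=vision.camera('scene');b=vision.camera('side')
f=lambda i,x,y,w,h:cv2.resize(i[y:y+h,x:x+w,::-1],(400,400),interpolation=cv2.INTER_CUBIC)
cv2.imwrite('pics/m2.png',np.hstack([f(a,130,130,80,80),f(b,250,180,80,80)]))
E
```

```text
time: 6.6
ee_pos: [0.5512, -0.2099, 0.1996]
tcp_rot: [-90.0, 0.0, -0.0]
wrist_force: [-0.6, -0.0, -1.3]
opening: 0.0307
[ 0.5512 -0.2099  0.1996] [-0.5655 -0.0079 -1.3236] [ 0.0083 -0.0204  0.0168]
```

View pics/m2.png

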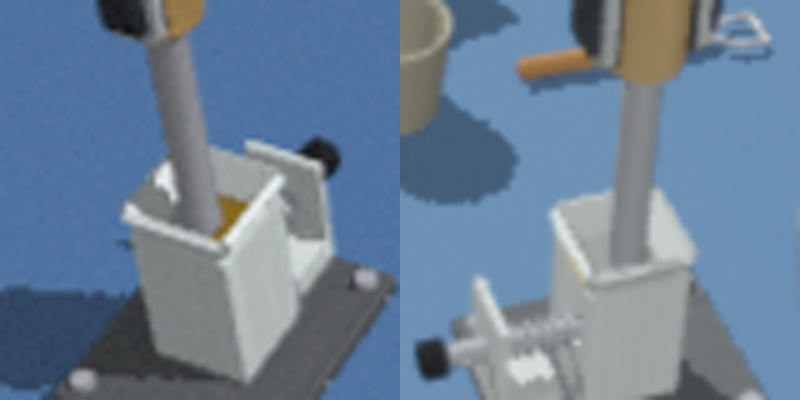

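The foot is about 17 mm into the flare at scene crop (200,230) and there is no contact force. I'll push on slowly past the shoe.

```bash
python3 -m crank '0 .006 0 0 0 0;0 .012 0 0 0 0;0 .018 0 0 0 0;0 .024 0 0 0 0'
python3 -m crank '0 .006 0 0 0 0;0 .012 0 0 0 0;0 .018 0 0 0 0;0 .018 0 0 0 0'
```

```text
time: 7.1
ee_pos: [0.5517, -0.21, 0.1759]
tcp_rot: [-90.0, -0.0, 0.0]
wrist_force: [1.6, -0.5, 1.2]
opening: 0.031
time: 7.5
ee_pos: [0.5512, -0.2098, 0.1571]
tcp_rot: [-90.0, 0.1, 0.0]
wrist_force: [2.7, -0.7, -3.3]
opening: 0.0309
```

Spring contact shows up as +2.7 N in x. About 22.5 mm remains, so I'll continue to just above the floor and then touch down.

```bash
python3 -m crank '0 .006 0 0 0 0;0 .012 0 0 0 0;0 .018 0 0 0 0;0 .02 0 0 0 0;0 .02 0 0 0 0'
python3 -m crank '0 .001 0 0 0 0;0 .002 0 0 0 0;0 .002 0 0 0 0'
```

```text
time: 8.0
ee_pos: [0.5512, -0.2099, 0.1376]
tcp_rot: [-90.0, 0.1, 0.0]
wrist_force: [3.1, -0.6, -3.4]
opening: 0.031
time: 8.3
ee_pos: [0.5515, -0.21, 0.1364]
tcp_rot: [-90.0, -0.0, 0.0]
wrist_force: [2.8, -0.5, -0.1]
opening: 0.0308
```

```bash
python3 -m crank '0 .001 0 0 0 0;0 .001 0 0 0 0'; python3 -m crank '0 .001 0 0 0 0;0 .001 0 0 0 0'
```

```text
time: 8.5
ee_pos: [0.5516, -0.2101, 0.1358]
tcp_rot: [-90.0, -0.0, -0.0]
wrist_force: [2.9, -0.1, 3.0]
opening: 0.031
time: 8.7
ee_pos: [0.5517, -0.2101, 0.1357]
tcp_rot: [-90.0, -0.1, -0.0]
wrist_force: [1.6, 1.2, 9.1]
opening: 0.0308
```

TCP z is 0.1357, the same as at the grasp, where the foot stood on the rack's hole floor at the same 10 mm height. Force is +9 N upward, so the post is on the floor. I'll release, retreat and check.

```bash
python3 -m crank '0 0 0 0 0 0;0 0 0 0 0 0;0 0 0 0 0 0;0 0 0 0 0 0;0 0 0 0 0 0;0 0 0 0 0 0;0 0 0 0 0 0;0 0 0 0 0 0' -1
python3 -m crank '0 -.01 0 0 0 0;0 -.03 0 0 0 0;0 -.06 0 0 0 0;0 -.1 0 0 0 0;0 -.14 0 0 0 0;0 -.14 0 0 0 0;0 -.14 0 0 0 0;0 -.14 0 0 0 0'
python3 - <<'E'
from h import *
a=vision.camera('scene');b=vision.camera('side')
f=lambda i,x,y,w,h:cv2.resize(i[y:y+h,x:x+w,::-1],(400,400),interpolation=cv2.INTER_CUBIC)
for n in('scene','side'): print(n,proj(n,[.555,-.209,.165]),proj(n,[.555,-.209,.12]))
cv2.imwrite('pics/f.png',np.hstack([f(a,130,110,100,100),f(b,250,160,100,100)]))
E
```

```text
time: 9.5
ee_pos: [0.5514, -0.21, 0.1343]
tcp_rot: [-90.0, 0.0, 0.0]
wrist_force: [0.7, 0.2, 0.0]
opening: 0.0853
time: 10.3
ee_pos: [0.5512, -0.2099, 0.2735]
tcp_rot: [-90.0, 0.1, -0.0]
wrist_force: [0.3, 0.2, -0.1]
opening: 0.0856
scene [163.4692 142.2345] [166.9365 160.2415]
side [299.267  198.3069] [297.7268 215.0909]
```

View pics/f.png

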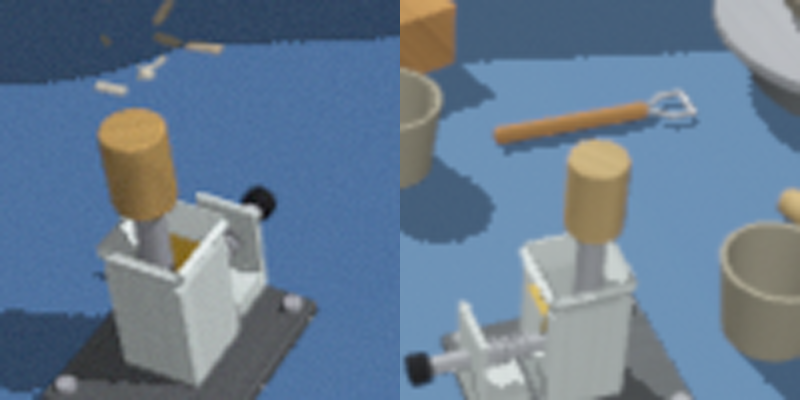

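The post stands upright, with its top centre at scene (163.3,142.5) and side (299.8,200). That matches the prediction for a post fully home to within 2 px. I'll triangulate once and hand in.

Run:
```python
from h import *
print('top',*tri('scene',(163.3,142.5),'side',(299.8,200)))
print('knob bottom',*tri('scene',(130+143/4,110+203/4),'side',(250+194/4,160+227/4)))
bot.job_done()
```

```text
top [ 0.5545 -0.211   0.1628] 0.0018974350419117623
knob bottom [ 0.5554 -0.2119  0.1179] 0.0004209329455183582
the job is handed in; nothing more can be done
```

I took the round-knob post out of the rack, lowered it into the holder past the spring shoe until it touched the floor, then released it and pulled the arm clear. I handed the job in at about 10.4 s.

**Last checks:**
- **Height:** the top of the post measures 0.163 m, against 0.165 m for fully home. The tool height at touchdown was also the same as at the grasp, where the foot stood at the same level.
- **Position and tilt:** the post is about 6 mm to +x of the mouth's middle, as expected with the shoe pressing on it. It leans by 1–2°.
- **Forces:** the spring pushed with about 3 N during insertion, the floor contact read 9 N, and the wrist force was close to zero after release.

None of the checks failed. The only disagreement was a 2 px offset in the side view, about 2 mm, which is within the calibration error. The shoe's travel could not be read directly, so I inferred it from the post's offset and the spring force.

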